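# Push the vial rack home in the reader's corner

## Task

Push the aluminium vial rack along the bench with the fingers until its long side is flush against the front of the white vial reader and one end is up against the steel stop bar, so that it sits fully home in the corner between the two. Do not lift or tip the rack and do not touch the vials standing in it; leave everything else on the bench where it is.

Things in the scene. Friction and masses are not known exactly. Their poses are not given: they have to be found in the camera images.
- rack: aluminium vial rack: a solid block 90 (its x) by 120 (its y) by 45 mm tall, 0.35 to 0.7 kg, loose (it slides under a push of about 3 to 10 N) on the bench, with six round holes, four of them holding loose vials. Origin: centre of its underside, z up. Its +x long side is to face the reader; it starts up to 0.35 rad askew of the reader
- rack_front (a point): middle of the lower edge of the rack's +x long side, 45 mm from the rack's origin
- reader: white vial reader fixed to the bench, 130 mm deep, 350 mm wide, 87 mm tall, with a dark window strip along its flat upright front. Origin: middle of the front face at bench level; its x points into the reader (away from the robot), y along the front face to the left as the robot sees it, z up
- stop_bar: steel stop bar fixed to the bench: 100 mm long, 14 mm wide, 28 mm tall, standing out at right angles from the reader's front towards the robot. Origin: bench level, on the bar's centre line, at the end touching the reader's front; axes parallel to the reader's. It stands 167 mm to the left or to the right of the reader's middle (either may be drawn); a flat steel strip 1.5 mm thick, no obstacle, lies at the other place
- vial0: amber glass vial with a black cap, 21 mm wide, 56 mm tall, standing in a hole of the rack, its top 71 mm above the bench. Origin: centre of its underside
- vial1: amber glass vial with a black cap, 21 mm wide, 56 mm tall, standing in a hole of the rack, its top 71 mm above the bench. Origin: centre of its underside
- vial2: amber glass vial with a black cap, 21 mm wide, 56 mm tall, standing in a hole of the rack, its top 71 mm above the bench. Origin: centre of its underside
- vial3: amber glass vial with a black cap, 21 mm wide, 56 mm tall, standing in a hole of the rack, its top 71 mm above the bench. Origin: centre of its underside
- flask: stoppered empty conical flask, 71 mm wide, 129 mm tall; a bystander, to be left alone. Origin: centre of its underside
- bottle: squat lidded jar, 60 mm wide, 120 mm tall; a bystander, to be left alone. Origin: centre of its underside
- beaker: glass beaker, 68 mm wide, 80 mm tall; a bystander, to be left alone. Origin: centre of its underside
- cylinder: glass measuring cylinder on a round white foot, 68 mm wide, 184 mm tall; a bystander, to be left alone. Origin: centre of its underside
- cork_ring: cork ring lying flat, 100 mm wide, 22 mm tall; a bystander, to be left alone. Origin: centre of its underside
- spatula: slim steel lab spatula lying on the bench, 190 mm long, 4 mm thick; a bystander, to be left alone. Origin: on its underside
- reagent: closed bottle, 72 mm wide, 150 mm tall; a bystander, to be left alone. Origin: centre of its underside
There are look-alikes about, which are no part of the job. Of the things shaped like the stop_bar, the steel one is meant.

How it is judged (in metres and radians):
At the end, for the whole second after the job is handed in: The rack stands flat and still on the bench, its long side within 4 mm of the reader's front and parallel to it within 0.04 rad, its end within 4 mm of the stop bar on the bar's inner side, all four vials still seated in their holes (x of rack_front in the frame of reader above -0.004 m and angle between the x axis of rack and the x axis of reader, either way round below 0.04 rad and y of rack in the frame of stop_bar between -0.071 and 0.071 m and y of rack in the frame of reader between -0.115 and 0.115 m and height (world z) of rack below 0.003 m and angle between rack's own z axis and vertical below 0.03 rad and linear speed of rack below 0.01 m/s and z of each of vial0, vial1, vial2, vial3 in the frame of rack below 0.019 m); the robot touches nothing.
It fails at once if the rack is lifted off the bench or tipped (height (world z) of rack above 0.008 m or angle between rack's own z axis and vertical above 0.1 rad).
It fails at once if the robot touches a vial (contact force between any of the fingers, the arm and vial0 above 0.5 N or contact force between any of the fingers, the arm and vial1 above 0.5 N or contact force between any of the fingers, the arm and vial2 above 0.5 N or contact force between any of the fingers, the arm and vial3 above 0.5 N).
It fails at once if a vial comes out of its hole (z of any of vial0, vial1, vial2, vial3 in the frame of rack above 0.028 m).
It fails at once if a bystander is moved more than 15 mm or tipped (distance of any of flask, bottle, beaker, cylinder, cork_ring, spatula, reagent from where it was at the start of the episode above 0.015 m or angle between any of flask, bottle, beaker, cylinder, cork_ring, spatula, reagent's own z axis and vertical above 0.3 rad).
It also fails if it takes over 72 s, if anything falls off the work surface, if the arm or the gripper's body presses on something with over 40 N, if the wrist force passes 120 N, or if a joint passes its speed limit or range.

## Robot

A 6-joint arm with a two-finger parallel gripper is mounted at the origin on the work surface. World frame = base frame: x ahead of the robot, y to its left, z up, the work surface at z = 0. Lengths are in mm, angles in rad, forces in N, time in s.
With the tool pointing down it reaches from about 375 to 825 mm from the base axis. Payload 5.5 kg.
Tool frame: the origin (TCP) lies at the very end of the fingers, on their centre line; the grasp point (between the pads) lies 19 mm behind it (grasp_offset is the distance from the TCP to the grasp point, in mm); z points along the fingers, y is the direction in which the jaws open and shut (so a half turn about z gives the same grasp; the last joint's range is limited). The gripper opens to 85 mm and grips with 20 to 120 N. Pads are 22 mm wide; open, the fingers measure 114 mm over their backs; the gripper's body (76 mm by 85 mm) begins 54 mm behind the grasp point. The pads swing forward as they close: fully open they stand 13 mm farther back than shut.
Start: joints at [-1.263, 0.314, -0.047, 1.21, 0, 1.571], TCP at [181.774, -571.798, 231.299] pointing down, gripper open.
Joint ranges: [-2.67, 2.67], [-0.69, 1.73], [-1.03, 1.25], [-2.08, 2.16], [-1.42, 1.45], [-3.14, 3.14]. Speed limits (rad/s): [2.39, 2.39, 3.01, 3.14, 3.14, 3.14].

## Interface

Orientations are given as a unit quaternion [x, y, z, w].
In Python, from workcell import * gives the robot as it stands.
- The arm moves only by the tool send_rows, never from a script. Its argument "targets" is a list that holds one entry, the list of rows, each a list of 7 numbers: the shift along the tool's x, y, z in mm, then the turn, a rotation vector about the tool's x, y, z in degrees, then the opening, from 0 (shut) to 1 (fully open). A call has 1 to 12 rows; each row shifts and turns the commanded pose from where the row before left it, along the tool's axes as they then stand; what a row does not reach is not made up. A row lasts 1/12 s, in which the tool goes at most 41.7 mm and 7.16 degrees, less where a joint would pass 70% of its speed; a pose out of reach is approached as far as the arm can. A call with a gripper value outside its range is refused whole. The fingers move at their own pace and stop on an object; "squeeze" is the grip in N (left out, the last holds). Time passes only in rows, so rows that do not move let the fingers close. It gives the time, the measured TCP pose, the force and the opening at its end, in the units of the state.
- observe(): the state, without advancing time (a new reading comes with each control period).
- snapshot(name): name is "scene" or "top"; returns the picture (420x560x3 uint8, red, green, blue); there is no depth.
- camera_model(name): a dict with "fx", "fy", "cx", "cy" (pixels), "dist_coeffs" ([k1, k2, p1, p2, k3] as OpenCV has them; the pictures are not rectified), "world_to_cam" (4x4, takes a point from world to camera coordinates). Camera axes: x right, y down, z forward; pixel columns grow to the right and rows downward; lengths in mm; the calibration is good to about 2 mm. A picture is of the moment at which its call begins. camera_model takes no time and is no camera call.
- job_done(): hands the job in, once; it reports no verdict.
The state is a dict: "clock": time; "joint_positions": joint angles; "qd": joint speeds; "joint_efforts": joint torques, N m; "position": TCP position; "eef_rot": TCP orientation; "contact_force": force on the tool from outside, world axes, zero at the start; "ft_torque": the same for the moment, N m; "opening": finger opening in mm.
Only numpy, scipy, OpenCV 4.12 (cv2) and the standard library are available. Lean on these libraries where they do the work, as an engineer would, in place of code of your own. Each camera call takes 0.05 s, during which the arm holds its last target.

## Working session

There is one attempt and no reset: what is moved stays moved. The work goes in short steps, Python scripts to look and compute and a tool call to move; the robot and the scene stay as the last step left them, time stands still between calls to the robot, and variables do not carry over. Pictures are saved under pics/ and viewed, and the job is handed in when it is done.

Besides the shell and the picture viewer there is one more tool, called after "Request:" as name(argument=value, ...) on one line, values as JSON. send_rows: Moves the arm, as the interface text tells. Its arguments: {"type":"object","properties":{"targets":{"type":"array"},"squeeze":{"type":"number"}},"required":["targets"]}

```bash
mkdir -p pics; python3 - <<'E'
from workcell import *
import cv2
for n in("scene","top"):
    im=snapshot(n); cv2.imwrite(f"pics/{n}0.png",im[:,:,::-1])
    c=camera_model(n); print(n,{k:(v if k!='world_to_cam' else [[round(float(a),4) for a in r] for r in v]) for k,v in c.items()})
print(observe())
E
```

```text
scene {'fx': 394.67132421086166, 'fy': 394.67132421086166, 'cx': 280.9006662018279, 'cy': 214.24897383573574, 'dist_coeffs': array([-0.04871536,  0.        ,  0.        ,  0.        ,  0.        ]), 'world_to_cam': [[0.757, 0.6534, 0.0087, -378.3055], [0.4727, -0.5384, -0.6976, -218.0591], [-0.4511, 0.5322, -0.7164, 1301.0454], [0.0, 0.0, 0.0, 1.0]]}
top {'fx': 462.62061345369875, 'fy': 462.62061345369875, 'cx': 277.4626242782609, 'cy': 215.30325691914152, 'dist_coeffs': array([-0.03985962,  0.        ,  0.        ,  0.        ,  0.        ]), 'world_to_cam': [[-0.014, -0.9998, -0.0119, 4.2592], [-0.9901, 0.0155, -0.1392, 486.7888], [0.1394, 0.0098, -0.9902, 1313.4611], [0.0, 0.0, 0.0, 1.0]]}
{'clock': 0.1, 'joint_positions': array([-1.26298908e+00,  3.14168964e-01, -4.79794165e-02,  1.21020671e+00,
        1.93666821e-06,  1.57075894e+00]), 'qd': array([ 0.00042792, -0.00164486,  0.00190999,  0.00047381,  0.00119205,
       -0.00038744]), 'joint_efforts': array([-6.07042857e-04, -5.40767455e+01,  3.40541267e+01,  1.11636752e-02,
       -7.10719632e-05,  5.18842484e-06]), 'position': array([ 181.62337149, -571.2996537 ,  230.51245512]), 'eef_rot': array([ 9.88177030e-01,  1.53315198e-01, -1.18505555e-04, -7.70321138e-04]), 'contact_force': array([ 0.39775594, -0.31847986, -0.45437561]), 'ft_torque': array([-0.01630319, -0.00703318,  0.02870217]), 'opening': 85.28317021442923}
```

View pics/scene0.png

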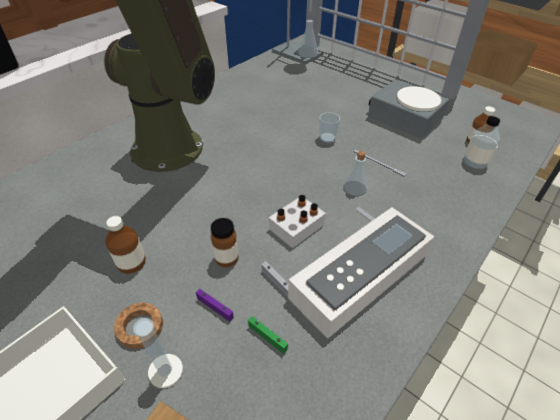

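View pics/top0.png

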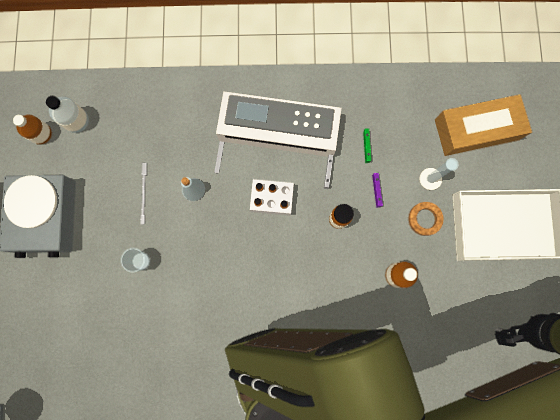

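The scene view shows the rack near (297,220), a raised steel bar at (275,277) and the flat strip at (367,214). In the top view the bar is at (329,168), the strip at (220,157) and the rack at (273,197). I'll enlarge the top view to measure.

```bash
cat > h.py <<'E'
import numpy as np,cv2
from workcell import *
def ray(n,px):
    c=camera_model(n);K=np.array([[c['fx'],0,c['cx']],[0,c['fy'],c['cy']],[0,0,1]])
    u=cv2.undistortPoints(np.array(px,float).reshape(-1,1,2),K,np.array(c['dist_coeffs']))[:,0]
    T=np.array(c['world_to_cam']);R=T[:3,:3];o=-R.T@T[:3,3]
    d=np.c_[u,np.ones(len(u))]@R
    return o,d
def onplane(n,px,z):
    o,d=ray(n,px);s=(z-o[2])/d[:,2];return o+d*s[:,None]
def proj(n,P):
    c=camera_model(n);K=np.array([[c['fx'],0,c['cx']],[0,c['fy'],c['cy']],[0,0,1]]);T=np.array(c['world_to_cam'])
    return cv2.projectPoints(np.array(P,float).reshape(-1,1,3),cv2.Rodrigues(T[:3,:3])[0],T[:3,3].copy(),K,np.array(c['dist_coeffs']))[0][:,0]
E
python3 - <<'E'
import cv2
a=cv2.imread('pics/top0.png')[80:230,205:365];cv2.imwrite('pics/topz.png',cv2.resize(a,None,fx=4,fy=4,interpolation=cv2.INTER_CUBIC)[:600])
a=cv2.imread('pics/scene0.png')[180:330,240:440];cv2.imwrite('pics/scz.png',cv2.resize(a,None,fx=4,fy=4,interpolation=cv2.INTER_CUBIC))
E
```

```text
(no output)
```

View pics/topz.png

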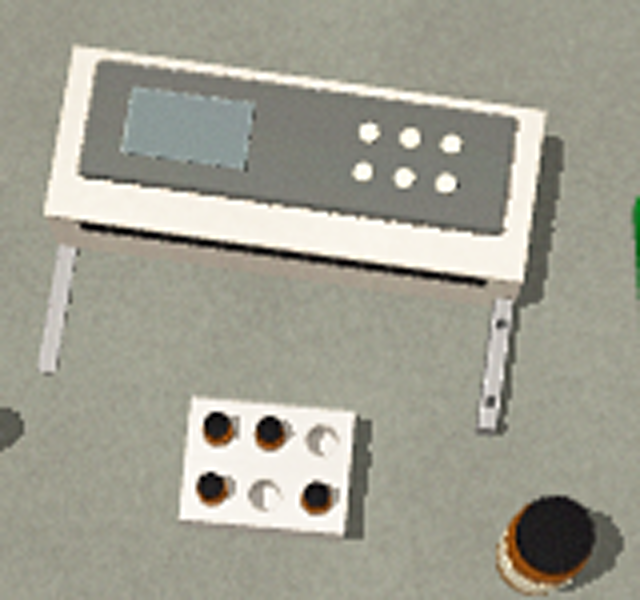

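View pics/scz.png

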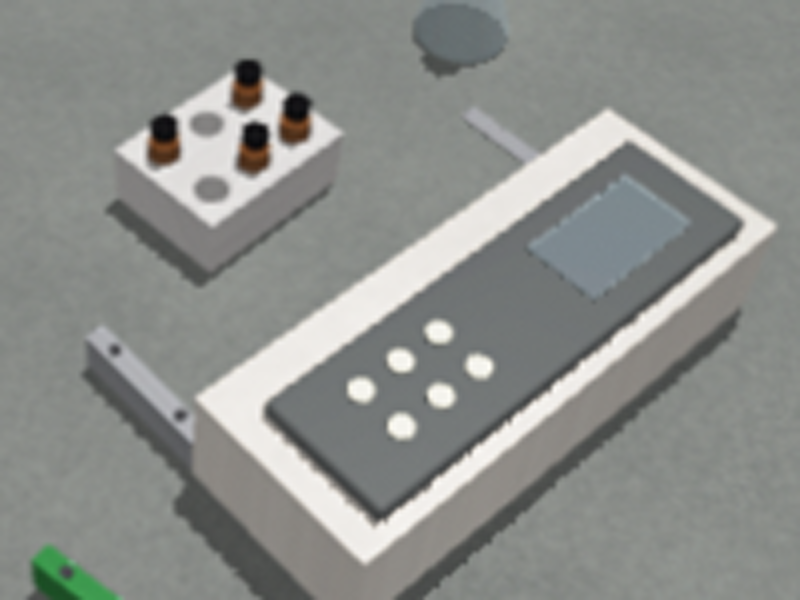

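The steel bar is at zoom (495,365), on the right (-y) side. The flat strip is on the left at (57,308). The rack's white top has corners near (192,397), (356,410), (345,537) and (180,520). Next I'll fit masks.

```bash
cat > meas.py <<'E'
from h import *
def rackpose(im,show=True,box=(225,345,140,235)):
    x0,x1,y0,y1=box
    g=im[y0:y1,x0:x1].min(2); m=(g>200).astype(np.uint8)
    m=cv2.morphologyEx(m,cv2.MORPH_CLOSE,np.ones((3,3)))
    cs,_=cv2.findContours(m,cv2.RETR_EXTERNAL,cv2.CHAIN_APPROX_NONE)
    c=max(cs,key=cv2.contourArea).reshape(-1,2)+[x0,y0]
    W=onplane('top',c,45)[:,:2]
    r=cv2.minAreaRect(W.astype(np.float32)); return r,cv2.boxPoints(r)
E
python3 - <<'E'
from meas import *
im=cv2.imread('pics/top0.png')
r,b=rackpose(im);print('rack',r);print(b)
# reader top
m=np.zeros((420,560),np.uint8);s=im[85:155,210:350].min(2)>175;m[85:155,210:350]=s
cs,_=cv2.findContours(m,cv2.RETR_EXTERNAL,cv2.CHAIN_APPROX_NONE);c=max(cs,key=cv2.contourArea).reshape(-1,2)
W=onplane('top',c,87)[:,:2];rr=cv2.minAreaRect(W.astype(np.float32));print('reader',rr);print(cv2.boxPoints(rr))
z=lambda p:(np.array(p,float)+.5)/4-.5+[205,80]
# bar top far end corners, strip
print('bar',onplane('top',z([[478,430],[497,432],[495,297],[513,299]]),28))
print('strip',onplane('top',z([[40,371],[55,373],[60,245],[75,247]]),1.5))
print('jar/flask/beaker',onplane('top',[[343,213],[193,188],[134,259],[403,275]],[120,129,80,150][0]*0+60))
E
```

```text
rack ((542.6566162109375, 14.076446533203125), (119.91162109375, 89.90525817871094), 83.84749603271484)
[[491.5371   -40.71622 ]
 [580.92456  -50.351833]
 [593.7761    68.86911 ]
 [504.38867   78.50473 ]]
reader ((756.7210083007812, -10.070220947265625), (347.7024841308594, 129.776123046875), 80.61070251464844)
[[ 664.3399  -171.00636]
 [ 792.3774  -192.17827]
 [ 849.1021   150.86592]
 [ 721.06464  172.03783]]
bar [[ 569.42091111 -141.68144741   28.        ]
 [ 567.69699355 -155.63998087   28.        ]
 [ 670.20499525 -157.25373435   28.        ]
 [ 668.45471146 -170.61567646   28.        ]]
strip [[625.7819801  186.03844358   1.5       ]
 [624.02723389 174.62954528   1.5       ]
 [724.3479993  171.30430469   1.5       ]
 [722.54073828 159.78339334   1.5       ]]
jar/flask/beaker [[ 486.86286387 -190.44378098   60.        ]
 [ 566.6688184   239.83789811   60.        ]
 [ 364.17029543  406.12081782   60.        ]
 [ 308.47484158 -353.12782808   60.        ]]
```

Measured values:
- **Reader front:** middle at (692.7, 0.5), yaw -9.4°.
- **Rack:** at (542.7, 14.1), yaw -6.2°. In the reader frame that is (-150, -11), and home is (-45, -100).

Plan: push the rack partway forward with the spread fingers, push it sideways to the bar, then push it forward to home. First I'll move behind the rack at height.

Request:
send_rows(targets=[[[18.5, -20.3, 0, 0, 0, 0, 0.7], [18.5, -20.3, 0, 0, 0, 0, 0.7], [18.5, -20.3, 0, 0, 0, 0, 0.7], [18.5, -20.3, 0, 0, 0, 0, 0.7], [18.5, -20.3, 0, 0, 0, 0, 0.7], [18.5, -20.3, 0, 0, 0, 0, 0.7], [18.5, -20.3, 0, 0, 0, 0, 0.7], [18.5, -20.3, 0, 0, 0, 0, 0.7], [18.5, -20.3, 0, 0, 0, 0, 0.7], [18.5, -20.3, 0, 0, 0, 0, 0.7], [18.5, -20.3, 0, 0, 0, 0, 0.7], [18.5, -20.3, 0, 0, 0, 0, 0.7]]])

```text
clock: 1.1
position: [319.6, -271.0, 231.1]
eef_rot: [0.988, 0.153, -0.0, -0.0]
contact_force: [-0.5, 0.0, -0.1]
opening: 60.1
```

Request:
send_rows(targets=[[[18.5, -20.3, 0, 0, 0, 0, 0.7], [18.5, -20.3, 0, 0, 0, 0, 0.7], [18.5, -20.3, 0, 0, 0, 0, 0.7], [18.5, -20.3, 0, 0, 0, 0, 0.7], [18.5, -20.3, 0, 0, 0, 0, 0.7], [18.5, -20.3, 0, 0, 0, 0, 0.7], [18.5, -20.3, 0, 0, 0, 0, 0.7], [18.5, -20.3, 0, 0, 0, 0, 0.7], [18.5, -20.3, 0, 0, 0, 0, 0.7], [18.5, -20.3, 0, 0, 0, 0, 0.7], [18.5, -20.3, 0, 0, 0, 0, 0.7], [18.5, -20.3, 0, 0, 0, 0, 0.7]]])

```text
clock: 2.1
position: [457.4, 28.4, 231.1]
eef_rot: [0.988, 0.153, -0.0, 0.0]
contact_force: [0.9, 0.0, -0.6]
opening: 59.9
```

Request:
send_rows(targets=[[[0, 0, 0, 0, 0, 5.4, 0.7], [0, 0, 0, 0, 0, 5.4, 0.7], [0, 0, 0, 0, 0, 5.4, 0.7], [0, 0, 0, 0, 0, 5.4, 0.7], [0, 0, 0, 0, 0, 5.4, 0.7], [0, 0, 0, 0, 0, 0, 0.7], [0, 0, 0, 0, 0, 0, 0.7]]])

```text
clock: 2.68
position: [454.4, -28.0, 231.0]
eef_rot: [0.999, -0.048, -0.001, -0.024]
contact_force: [-0.7, 0.2, 0.6]
opening: 59.8
```

```bash
cat >> h.py <<'E'
from scipy.spatial.transform import Rotation as Ro
O=np.array([692.7,0.5]);th=np.radians(-9.39);EX=np.array([np.cos(th),np.sin(th)]);EY=np.array([-np.sin(th),np.cos(th)])
def rf(p): d=np.array(p)[:2]-O; return np.array([d@EX,d@EY])
def st():
    s=observe();R=Ro.from_quat(s['eef_rot']).as_matrix()
    print('t',round(s['clock'],2),'pos',s['position'].round(1),'heading',round(float(np.degrees(np.arctan2(R[1,0],R[0,0]))),2),'reader frame',rf(s['position']).round(1),'open',round(s['opening'],1),'F',s['contact_force'].round(1),'tilt',round(float(np.degrees(np.arccos(-R[2,2]))),2),'j',s['joint_positions'].round(2))
    return s,R
def togo(x,y,z):
    s,R=st();w=np.r_[O+x*EX+y*EY,z]-s['position'];print('tool shift to go',(R.T@w).round(1))
E
python3 -c "
from h import *
togo(-236,-11,8)"
```

```text
t 2.68 pos [454.4 -28.  231. ] heading -5.46 reader frame [-230.4  -67. ] open 59.8 F [-0.7  0.2  0.6] tilt 2.75 j [-0.1   0.05 -0.37  1.16  0.05  3.14]
tool shift to go [ -0.7 -45.5 225.5]
```

J6 is at its limit in this direction, so I'll use the half-turn-equivalent heading (170.6°).

Request:
send_rows(targets=[[[0, 0, 0, 0, 0, -7, 0.7], [0, 0, 0, 0, 0, -7, 0.7], [0, 0, 0, 0, 0, -7, 0.7], [0, 0, 0, 0, 0, -7, 0.7], [0, 0, 0, 0, 0, -7, 0.7], [0, 0, 0, 0, 0, -7, 0.7], [0, 0, 0, 0, 0, -7, 0.7], [0, 0, 0, 0, 0, -7, 0.7], [0, 0, 0, 0, 0, -7, 0.7], [0, 0, 0, 0, 0, -7, 0.7], [0, 0, 0, 0, 0, -7, 0.7], [0, 0, 0, 0, 0, -7, 0.7]]])

```text
clock: 3.68
position: [454.7, -26.1, 231.2]
eef_rot: [0.771, 0.637, 0.015, -0.019]
contact_force: [0.0, 0.3, 0.5]
opening: 59.8
```

Request:
send_rows(targets=[[[0, 0, 0, 0, 0, -7, 0.7], [0, 0, 0, 0, 0, -7, 0.7], [0, 0, 0, 0, 0, -7, 0.7], [0, 0, 0, 0, 0, -7, 0.7], [0, 0, 0, 0, 0, -7, 0.7], [0, 0, 0, 0, 0, -7, 0.7], [0, 0, 0, 0, 0, -7, 0.7], [0, 0, 0, 0, 0, -7, 0.7], [0, 0, 0, 0, 0, -7, 0.7], [0, 0, 0, 0, 0, -7, 0.7], [0, 0, 0, 0, 0, -7, 0.7], [0, 0, 0, 0, 0, -7, 0.7]]])

```text
clock: 4.68
position: [454.6, -26.1, 231.2]
eef_rot: [0.147, 0.989, 0.024, -0.003]
contact_force: [0.0, 0.1, 0.4]
opening: 59.9
```

Request:
send_rows(targets=[[[0, 0, 0, 0, 0, -7, 0.7], [0, 0, 0, 0, 0, -5, 0.7], [0, 0, 0, 0, 0, 0, 0.7], [0, 0, 0, 0, 0, 0, 0.7]]])

```text
clock: 5.02
position: [454.6, -26.4, 231.2]
eef_rot: [0.047, 0.999, 0.024, -0.001]
contact_force: [-0.2, 1.4, -1.3]
opening: 60.1
```

```bash
cat >> h.py <<'E'
def turn(hd):
    s,R=st();h=np.radians(hd);x=np.array([np.cos(h),np.sin(h),0]);z=np.array([0,0,-1.]);D=np.c_[x,np.cross(z,x),z]
    print('rotvec to go deg',np.degrees(Ro.from_matrix(R.T@D).as_rotvec()).round(2))
E
python3 -c "
from h import *
turn(170.6)
togo(-236,-11,8)"
```

```text
t 5.02 pos [454.6 -26.4 231.2] heading 174.6 reader frame [-230.5  -65.4] open 60.1 F [-0.2  1.4 -1.3] tilt 2.75 j [-0.09  0.05 -0.37  1.16  0.05  0.  ]
rotvec to go deg [ 2.73 -0.34  3.99]
t 5.02 pos [454.6 -26.4 231.2] heading 174.6 reader frame [-230.5  -65.4] open 60.1 F [-0.2  1.4 -1.3] tilt 2.75 j [-0.09  0.05 -0.37  1.16  0.05  0.  ]
tool shift to go [  0.8  43.9 225.6]
```

Request:
send_rows(targets=[[[0, 0, 0, 2.73, -0.34, 3.99, 0.7], [0, 10, 0, 0, 0, 0, 0.7], [0, 12, 0, 0, 0, 0, 0.7], [0, 12, 0, 0, 0, 0, 0.7], [0, 10, 0, 0, 0, 0, 0.7], [0, 0, 0, 0, 0, 0, 0.7]]])

```text
clock: 5.52
position: [462.1, 18.3, 231.3]
eef_rot: [0.08, 0.997, 0.001, 0.0]
contact_force: [0.3, 0.0, -0.2]
opening: 59.6
```

```bash
python3 -c "
from h import *
turn(170.6)
togo(-240,-11,8)"
```

```text
t 5.52 pos [462.1  18.3 231.3] heading 170.81 reader frame [-230.4  -20.1] open 59.6 F [ 0.3  0.  -0.2] tilt 0.08 j [ 0.04  0.05 -0.36  1.15  0.    0.2 ]
rotvec to go deg [0.08 0.01 0.21]
t 5.52 pos [462.1  18.3 231.3] heading 170.81 reader frame [-230.4  -20.1] open 59.6 F [ 0.3  0.  -0.2] tilt 0.08 j [ 0.04  0.05 -0.36  1.15  0.    0.2 ]
tool shift to go [  9.6   8.8 223.3]
```

Next I descend behind the rack.

Request:
send_rows(targets=[[[4.8, 4.4, 22, 0, 0, 0.1, 0.7], [4.8, 4.4, 22, 0, 0, 0.1, 0.7], [0, 0, 22, 0, 0, 0, 0.7], [0, 0, 22, 0, 0, 0, 0.7], [0, 0, 22, 0, 0, 0, 0.7], [0, 0, 22, 0, 0, 0, 0.7], [0, 0, 22, 0, 0, 0, 0.7], [0, 0, 22, 0, 0, 0, 0.7], [0, 0, 20, 0, 0, 0, 0.7], [0, 0, 16, 0, 0, 0, 0.7], [0, 0, 8, 0, 0, 0, 0.7], [0, 0, 3, 0, 0, 0, 0.7]]])

```text
clock: 6.52
position: [452.8, 26.3, 7.1]
eef_rot: [0.083, 0.997, -0.0, -0.001]
contact_force: [-0.2, 0.0, 0.6]
opening: 59.5
```

```bash
python3 -c "
from h import *
togo(-240,-11,8)
for n in('scene','top'): cv2.imwrite('pics/%s1.png'%n,snapshot(n)[:,:,::-1])
a=cv2.imread('pics/scene1.png')[130:280,200:400];cv2.imwrite('pics/sc1z.png',cv2.resize(a,None,fx=4,fy=4))"
```

```text
t 6.52 pos [452.8  26.3   7.1] heading 170.46 reader frame [-240.9  -13.6] open 59.5 F [-0.2  0.   0.6] tilt 0.12 j [ 0.06  0.27 -0.69  0.62 -0.    0.22]
tool shift to go [-0.9  2.6 -0.9]
```

View pics/sc1z.png

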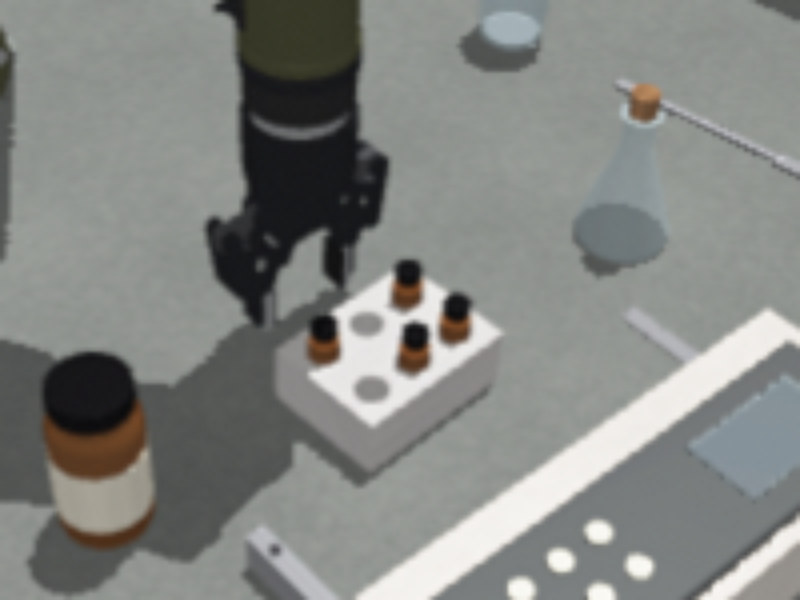

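View pics/top1.png

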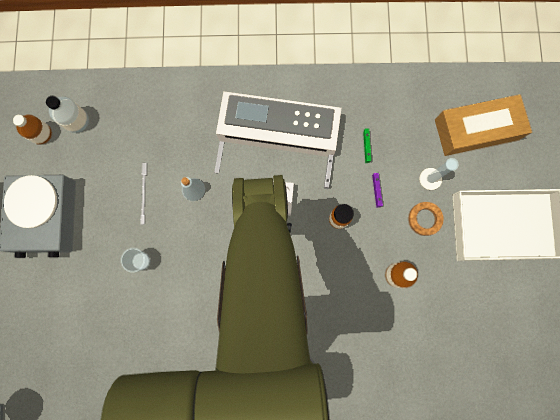

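The fingers are behind the rack at zoom (265,300) and (340,270), clear of the vials. Now I push forward; reader +x is tool -x.

Request:
send_rows(targets=[[[-9, 0, 0, 0, 0, 0, 0.7], [-9, 0, 0, 0, 0, 0, 0.7], [-8, 0, 0, 0, 0, 0, 0.7], [-5, 0, 0, 0, 0, 0, 0.7], [-4, 0, 0, 0, 0, 0, 0.7], [-4, 0, 0, 0, 0, 0, 0.7], [-4, 0, 0, 0, 0, 0, 0.7], [-4, 0, 0, 0, 0, 0, 0.7]]])

```text
clock: 7.28
position: [498.0, 19.2, 8.0]
eef_rot: [0.083, 0.997, 0.001, -0.002]
contact_force: [-8.0, 2.4, 7.5]
opening: 59.7
```

```bash
python3 -c "
from h import *
togo(-146,-11,8)"
```

```text
t 7.28 pos [498.   19.2   8. ] heading 170.48 reader frame [-195.2  -13.3] open 59.7 F [-8.   2.4  7.5] tilt 0.26 j [ 0.04  0.34 -0.58  0.66  0.    0.2 ]
tool shift to go [-49.1   2.4  -0.3]
```

Request:
send_rows(targets=[[[-5, 0, 0, 0, 0, 0, 0.7], [-5, 0, 0, 0, 0, 0, 0.7], [-5, 0, 0, 0, 0, 0, 0.7], [-5, 0, 0, 0, 0, 0, 0.7], [-5, 0, 0, 0, 0, 0, 0.7], [-5, 0, 0, 0, 0, 0, 0.7], [-5, 0, 0, 0, 0, 0, 0.7], [-5, 0, 0, 0, 0, 0, 0.7], [-4, 0, 0, 0, 0, 0, 0.7], [-3, 0, 0, 0, 0, 0, 0.7], [0, 0, 0, 0, 0, 0, 0.7]]])

```text
clock: 8.2
position: [545.5, 10.9, 7.9]
eef_rot: [0.083, 0.997, -0.0, -0.001]
contact_force: [-4.2, 0.3, 1.4]
opening: 59.7
```

```bash
python3 -c "
from h import *
st()
for n in('scene','top'): cv2.imwrite('pics/%s2.png'%n,snapshot(n)[:,:,::-1])
a=cv2.imread('pics/scene2.png')[150:300,200:400];cv2.imwrite('pics/sc2z.png',cv2.resize(a,None,fx=4,fy=4))"
```

```text
t 8.2 pos [545.5  10.9   7.9] heading 170.45 reader frame [-147.   -13.8] open 59.7 F [-4.2  0.3  1.4] tilt 0.16 j [ 0.02  0.41 -0.47  0.7   0.    0.19]
```

View pics/sc2z.png

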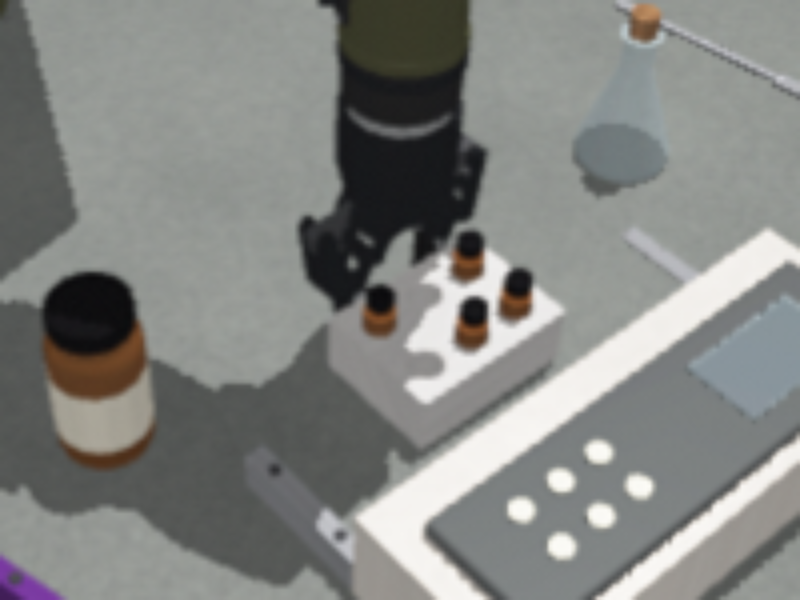

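The rack is square to the reader with about 45 mm still to go, and all vials are seated. I back off, lift, and turn 90° for the sideways push.

Request:
send_rows(targets=[[[8, 0, 0, 0, 0, 0, 0.7], [10, 0, 0, 0, 0, 0, 0.7], [10, 0, 0, 0, 0, 0, 0.7], [10, 0, -10, 0, 0, 0, 0.7], [0, 0, -25, 0, 0, 0, 0.7], [0, 0, -30, 0, 0, 0, 0.7], [0, 0, -30, 0, 0, 0, 0.7], [0, 0, -30, 0, 0, 0, 0.7], [0, 0, -20, 0, 0, 0, 0.7]]])

```text
clock: 9.05
position: [509.5, 17.4, 156.5]
eef_rot: [0.083, 0.997, 0.0, 0.002]
contact_force: [1.5, -0.0, 1.0]
opening: 59.5
```

Request:
send_rows(targets=[[[0, 0, 0, 0, 0, 7, 0.7], [0, 0, 0, 0, 0, 7, 0.7], [0, 0, 0, 0, 0, 7, 0.7], [0, 0, 0, 0, 0, 7, 0.7], [0, 0, 0, 0, 0, 7, 0.7], [0, 0, 0, 0, 0, 7, 0.7], [0, 0, 0, 0, 0, 7, 0.7], [0, 0, 0, 0, 0, 7, 0.7], [0, 0, 0, 0, 0, 7, 0.7], [0, 0, 0, 0, 0, 7, 0.7], [0, 0, 0, 0, 0, 7, 0.7], [0, 0, 0, 0, 0, 7, 0.7]]])

```text
clock: 10.05
position: [508.4, 17.3, 153.5]
eef_rot: [0.731, 0.683, 0.0, 0.0]
contact_force: [-0.1, -1.0, 0.3]
opening: 59.8
```

Request:
send_rows(targets=[[[0, 0, 0, 0, 0, 6, 0.7], [0, 0, 0, 0, 0, 0, 0.7], [0, 0, 0, 0, 0, 0, 0.7]]])

```text
clock: 10.3
position: [508.6, 17.3, 153.5]
eef_rot: [0.762, 0.647, 0.0, 0.0]
contact_force: [-0.2, -0.5, -0.3]
opening: 60.0
```

```bash
python3 -c "
from h import *
turn(80.6)
togo(-96,90,8)"
```

```text
t 10.3 pos [508.6  17.3 153.5] heading 80.63 reader frame [-184.4  -13.5] open 60.0 F [-0.2 -0.5 -0.3] tilt 0.05 j [ 0.03  0.19 -0.39  0.99 -0.    1.77]
rotvec to go deg [0.05 0.   0.03]
t 10.3 pos [508.6  17.3 153.5] heading 80.63 reader frame [-184.4  -13.5] open 60.0 F [-0.2 -0.5 -0.3] tilt 0.05 j [ 0.03  0.19 -0.39  0.99 -0.    1.77]
tool shift to go [103.4  88.3 145.5]
```

Request:
send_rows(targets=[[[17, 8, 0, 0, 0, 0, 0.7], [17, 16, 0, 0, 0, 0, 0.7], [17, 16, 0, 0, 0, 0, 0.7], [17, 16, 0, 0, 0, 0, 0.7], [17, 16, 0, 0, 0, 0, 0.7], [18, 16, 10, 0, 0, 0, 0.7], [0, 0, 25, 0, 0, 0, 0.7], [0, 0, 30, 0, 0, 0, 0.7], [0, 0, 30, 0, 0, 0, 0.7], [0, 0, 30, 0, 0, 0, 0.7], [0, 0, 14, 0, 0, 0, 0.7], [0, 0, 6, 0, 0, 0, 0.7]]])

```text
clock: 11.3
position: [610.2, 103.8, 5.2]
eef_rot: [0.763, 0.647, -0.002, -0.001]
contact_force: [-0.6, -0.2, 0.9]
opening: 59.9
```

```bash
python3 -c "
from h import *
togo(-96,90,8)
for n in('scene','top'): cv2.imwrite('pics/%s3.png'%n,snapshot(n)[:,:,::-1])
a=cv2.imread('pics/scene3.png')[150:300,220:420];cv2.imwrite('pics/sc3z.png',cv2.resize(a,None,fx=4,fy=4))"
```

```text
t 11.3 pos [610.2 103.8   5.2] heading 80.61 reader frame [-98.2  88.5] open 59.9 F [-0.6 -0.2  0.9] tilt 0.27 j [ 0.17  0.53 -0.28  0.77 -0.    1.9 ]
tool shift to go [ 1.5  2.2 -2.8]
```

View pics/sc3z.png

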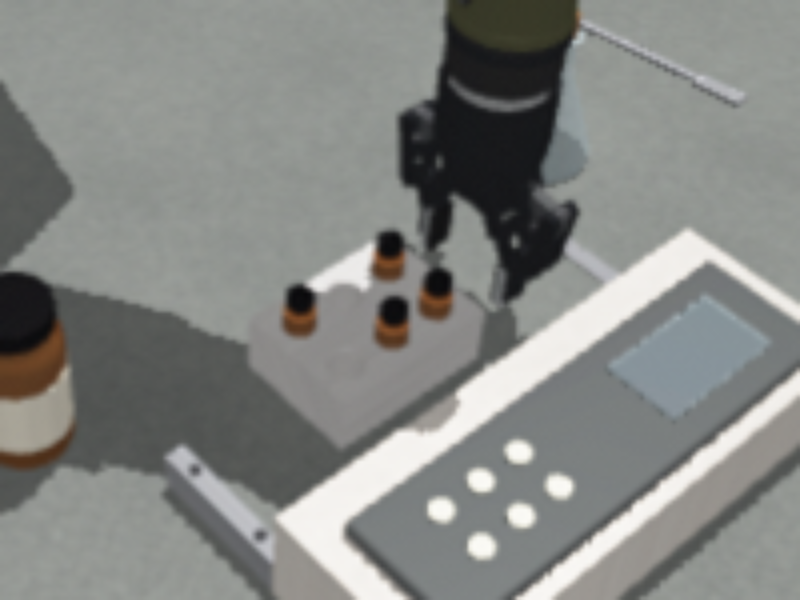

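View pics/top3.png

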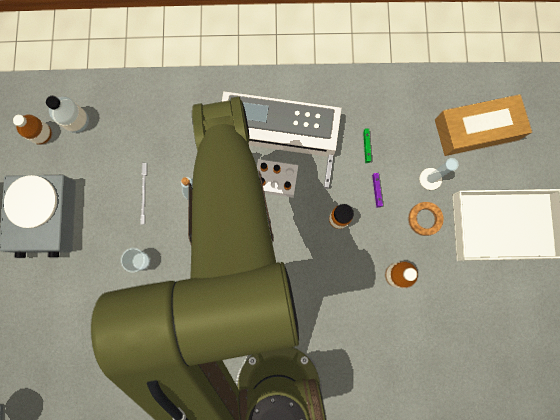

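Fingers stand at the rack's +y end (zoom (430,240) and (500,300)), clear of the vials, reader and flask. Now I push towards the bar.

Request:
send_rows(targets=[[[-8, 1, -1, 0, 0, 0, 0.7], [-8, 1, -1, 0, 0, 0, 0.7], [-6, 0, 0, 0, 0, 0, 0.7], [-5, 0, 0, 0, 0, 0, 0.7], [-5, 0, 0, 0, 0, 0, 0.7], [-5, 0, 0, 0, 0, 0, 0.7], [-5, 0, 0, 0, 0, 0, 0.7], [-5, 0, 0, 0, 0, 0, 0.7], [-5, 0, 0, 0, 0, 0, 0.7], [-5, 0, 0, 0, 0, 0, 0.7], [-5, 0, 0, 0, 0, 0, 0.7], [-5, 0, 0, 0, 0, 0, 0.7]]])

```text
clock: 12.4
position: [604.9, 39.1, 11.2]
eef_rot: [0.763, 0.646, 0.002, -0.001]
contact_force: [1.1, 6.0, 3.3]
opening: 59.8
```

Request:
send_rows(targets=[[[-5, 0, 0, 0, 0, 0, 0.7], [-5, 0, 0, 0, 0, 0, 0.7], [-5, 0, 0, 0, 0, 0, 0.7], [-5, 0, 0, 0, 0, 0, 0.7], [-5, 0, 0, 0, 0, 0, 0.7], [-3, 0, 0, 0, 0, 0, 0.7]]])

```text
clock: 12.9
position: [600.2, 11.3, 11.2]
eef_rot: [0.763, 0.646, 0.002, -0.0]
contact_force: [1.0, 6.1, 3.9]
opening: 59.4
```

```bash
python3 -c "
from h import *
togo(-95,-29,8)
for n in('scene',): cv2.imwrite('pics/%s4.png'%n,snapshot(n)[:,:,::-1])
a=cv2.imread('pics/scene4.png')[170:320,220:420];cv2.imwrite('pics/sc4z.png',cv2.resize(a,None,fx=4,fy=4))"
```

```text
t 12.9 pos [600.2  11.3  11.2] heading 80.51 reader frame [-93.   -4.5] open 59.4 F [1.  6.1 3.9] tilt 0.24 j [ 0.02  0.48 -0.34  0.75  0.    1.75]
tool shift to go [-24.5  -1.9   3.1]
```

View pics/sc4z.png

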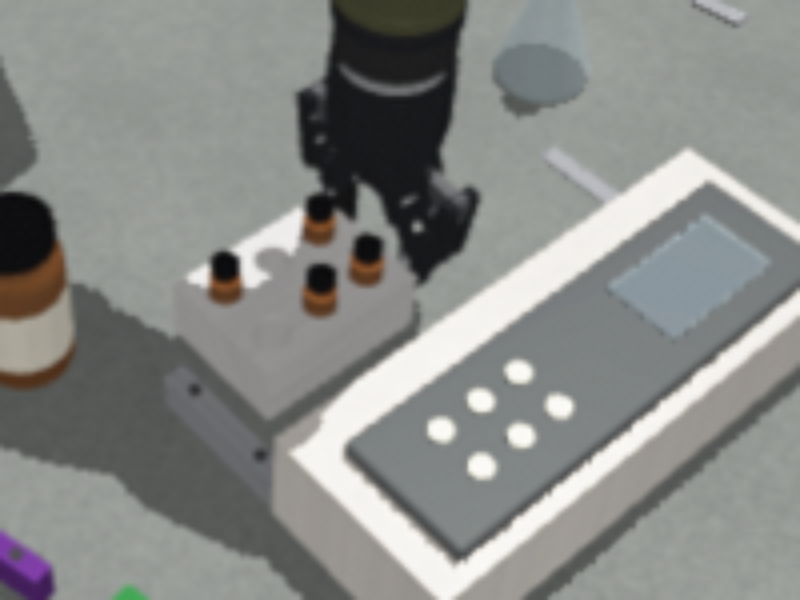

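The rack moves square towards the bar, with roughly 25 mm left. I continue and slow down for contact.

Request:
send_rows(targets=[[[-4, 0, 0, 0, 0, 0, 0.7], [-4, 0, 0, 0, 0, 0, 0.7], [-4, 0, 0, 0, 0, 0, 0.7], [-3, 0, 0, 0, 0, 0, 0.7], [-2, 0, 0, 0, 0, 0, 0.7], [-2, 0, 0, 0, 0, 0, 0.7]]])

```text
clock: 13.45
position: [597.2, -7.2, 11.2]
eef_rot: [0.763, 0.646, 0.002, -0.0]
contact_force: [1.8, 7.1, 4.0]
opening: 59.8
```

Request:
send_rows(targets=[[[-1, 0, 0, 0, 0, 0, 0.7], [-1, 0, 0, 0, 0, 0, 0.7], [-1, 0, 0, 0, 0, 0, 0.7]]])

```text
clock: 13.7
position: [596.6, -10.0, 11.2]
eef_rot: [0.763, 0.646, 0.002, -0.0]
contact_force: [0.8, 7.8, 3.7]
opening: 59.2
```

```bash
python3 -c "
from h import *
togo(-95,-29,8)"
```

```text
t 13.7 pos [596.6 -10.   11.2] heading 80.52 reader frame [-93.1 -26. ] open 59.2 F [0.8 7.8 3.7] tilt 0.24 j [-0.02  0.48 -0.34  0.75  0.    1.72]
tool shift to go [-3.  -1.9  3.2]
```

Request:
send_rows(targets=[[[-1, 0, 0, 0, 0, 0, 0.7], [-1, 0, 0, 0, 0, 0, 0.7]]])

```text
clock: 13.87
position: [596.4, -11.9, 11.2]
eef_rot: [0.763, 0.646, 0.002, -0.0]
contact_force: [0.6, 7.4, 3.6]
opening: 60.0
```

Request:
send_rows(targets=[[[-1, 0, 0, 0, 0, 0, 0.7], [-0.5, 0, 0, 0, 0, 0, 0.7]]])

```text
clock: 14.03
position: [596.1, -13.5, 11.2]
eef_rot: [0.763, 0.646, 0.002, -0.0]
contact_force: [1.3, 7.3, 3.5]
opening: 59.8
```

Request:
send_rows(targets=[[[-0.8, 0, 0, 0, 0, 0, 0.7], [-0.8, 0, 0, 0, 0, 0, 0.7]]])

```text
clock: 14.2
position: [596.0, -13.5, 11.3]
eef_rot: [0.763, 0.647, 0.003, -0.002]
contact_force: [1.5, 14.0, 3.8]
opening: 59.8
```

Request:
send_rows(targets=[[[-0.8, 0, 0, 0, 0, 0, 0.7], [-0.8, 0, 0, 0, 0, 0, 0.7]]])

```text
clock: 14.37
position: [595.8, -13.5, 11.3]
eef_rot: [0.763, 0.647, 0.004, -0.003]
contact_force: [2.0, 18.0, 3.9]
opening: 60.0
```

```bash
python3 -c "
from h import *
togo(-95,-29,8)
for n in('scene',): cv2.imwrite('pics/%s5.png'%n,snapshot(n)[:,:,::-1])
a=cv2.imread('pics/scene5.png')[200:320,220:380];cv2.imwrite('pics/sc5z.png',cv2.resize(a,None,fx=5,fy=5))"
```

```text
t 14.37 pos [595.8 -13.5  11.3] heading 80.63 reader frame [-93.3 -29.6] open 60.0 F [ 2.  18.   3.9] tilt 0.58 j [-0.03  0.48 -0.35  0.74  0.01  1.71]
tool shift to go [ 0.6 -1.7  3.3]
```

View pics/sc5z.png

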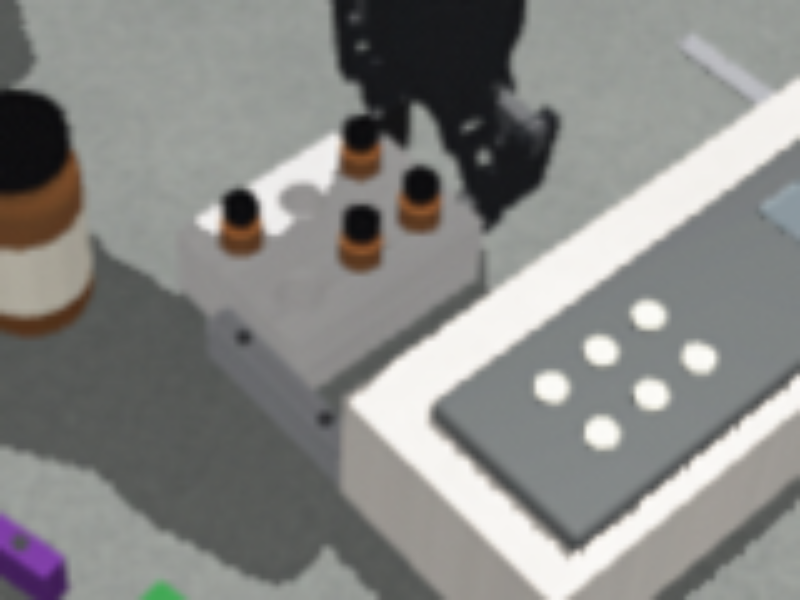

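The force rose to 18 N at tool y = -29.6, matching the predicted bar contact, and the image shows the rack end against the bar. I back off, lift, turn, and go behind the rack.

Request:
send_rows(targets=[[[4, 0, 0, 0, 0, 0, 0.7], [8, 0, 0, 0, 0, 0, 0.7], [10, 0, 0, 0, 0, 0, 0.7], [8, 0, -5, 0, 0, 0, 0.7], [0, 0, -25, 0, 0, 0, 0.7], [0, 0, -30, 0, 0, 0, 0.7], [0, 0, -30, 0, 0, 0, 0.7], [0, 0, -30, 0, 0, 0, 0.7], [0, 0, -20, 0, 0, 0, 0.7], [0, 0, 0, 0, 0, -6, 0.7], [0, 0, 0, 0, 0, -7, 0.7], [0, 0, 0, 0, 0, -7, 0.7]]])

```text
clock: 15.42
position: [599.8, 11.8, 151.4]
eef_rot: [0.637, 0.771, 0.0, 0.001]
contact_force: [0.2, 0.0, -0.4]
opening: 59.7
```

Request:
send_rows(targets=[[[0, 0, 0, 0, 0, -7, 0.7], [0, 0, 0, 0, 0, -7, 0.7], [0, 0, 0, 0, 0, -7, 0.7], [0, 0, 0, 0, 0, -7, 0.7], [0, 0, 0, 0, 0, -7, 0.7], [0, 0, 0, 0, 0, -7, 0.7], [0, 0, 0, 0, 0, -7, 0.7], [0, 0, 0, 0, 0, -7, 0.7], [0, 0, 0, 0, 0, -7, 0.7], [0, 0, 0, 0, 0, -7, 0.7], [0, 0, 0, 0, 0, 0, 0.7]]])

```text
clock: 16.33
position: [599.3, 11.8, 150.5]
eef_rot: [0.082, 0.997, -0.0, 0.0]
contact_force: [0.7, -0.1, -0.9]
opening: 60.0
```

```bash
python3 -c "
from h import *
turn(170.6)
togo(-179,-102,8)"
```

```text
t 16.33 pos [599.3  11.8 150.5] heading 170.64 reader frame [-94.   -4.1] open 60.0 F [ 0.7 -0.1 -0.9] tilt 0.03 j [ 0.02  0.35 -0.18  1.04 -0.    0.18]
rotvec to go deg [-0.03  0.01  0.04]
t 16.33 pos [599.3  11.8 150.5] heading 170.64 reader frame [-94.   -4.1] open 60.0 F [ 0.7 -0.1 -0.9] tilt 0.03 j [ 0.02  0.35 -0.18  1.04 -0.    0.18]
tool shift to go [ 85.1 -97.8 142.6]
```

Request:
send_rows(targets=[[[22, -10, 0, 0, 0, 0, 0.7], [22, -18, 0, 0, 0, 0, 0.7], [22, -18, 0, 0, 0, 0, 0.7], [19, -18, 0, 0, 0, 0, 0.7], [0, -18, 0, 0, 0, 0, 0.7], [0, -16, 10, 0, 0, 0, 0.7], [0, 0, 25, 0, 0, 0, 0.7], [0, 0, 30, 0, 0, 0, 0.7], [0, 0, 30, 0, 0, 0, 0.7], [0, 0, 27, 0, 0, 0, 0.7], [0, 0, 12, 0, 0, 0, 0.7], [0, 0, 6, 0, 0, 0, 0.7]]])

```text
clock: 17.33
position: [497.5, -70.7, 8.2]
eef_rot: [0.085, 0.996, -0.0, -0.002]
contact_force: [0.3, -0.3, 0.1]
opening: 59.6
```

```bash
python3 -c "
from h import *
togo(-179,-102,8)
for n in('scene','top'): cv2.imwrite('pics/%s6.png'%n,snapshot(n)[:,:,::-1])
a=cv2.imread('pics/scene6.png')[180:330,200:400];cv2.imwrite('pics/sc6z.png',cv2.resize(a,None,fx=4,fy=4))"
```

```text
t 17.33 pos [497.5 -70.7   8.2] heading 170.27 reader frame [-181.  -102.1] open 59.6 F [ 0.3 -0.3  0.1] tilt 0.19 j [-0.14  0.34 -0.57  0.66 -0.    0.03]
tool shift to go [-2.   0.1  0.2]
```

View pics/sc6z.png

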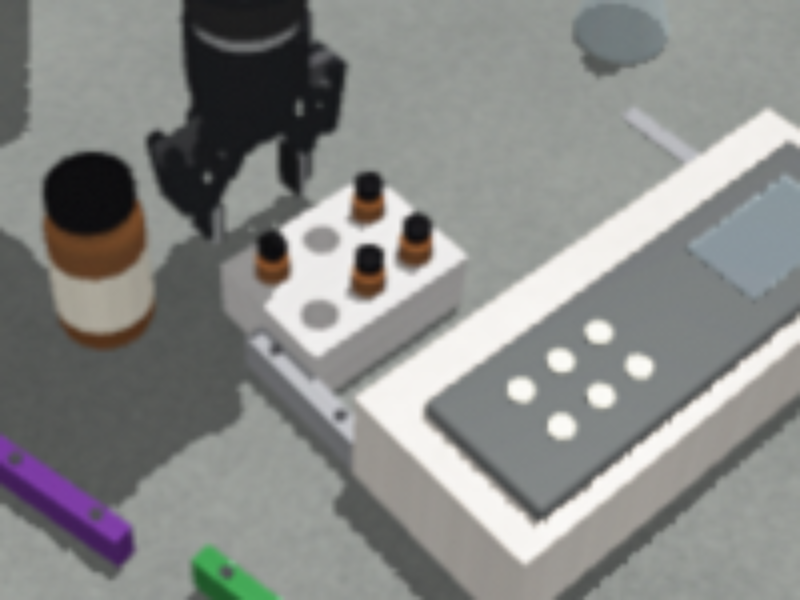

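The rack is at the bar with a gap of about 45 mm to the reader, and the fingers are behind it clear of the jar. I push home.

Request:
send_rows(targets=[[[-8, 0, 0, 0, 0, 0, 0.7], [-8, 0, 0, 0, 0, 0, 0.7], [-7, 0, 0, 0, 0, 0, 0.7], [-5, 0, 0, 0, 0, 0, 0.7], [-5, 0, 0, 0, 0, 0, 0.7], [-4, 0, 0, 0, 0, 0, 0.7], [-4, 0, 0, 0, 0, 0, 0.7], [-4, 0, 0, 0, 0, 0, 0.7], [-4, 0, 0, 0, 0, 0, 0.7], [-4, 0, 0, 0, 0, 0, 0.7], [-4, 0, 0, 0, 0, 0, 0.7]]])

```text
clock: 18.35
position: [552.5, -79.7, 9.9]
eef_rot: [0.083, 0.997, 0.001, -0.003]
contact_force: [-9.1, 3.1, 7.6]
opening: 59.8
```

```bash
python3 -c "
from h import *
togo(-101,-102,8)"
```

```text
t 18.35 pos [552.5 -79.7   9.9] heading 170.46 reader frame [-125.3 -102. ] open 59.8 F [-9.1  3.1  7.6] tilt 0.34 j [-0.14  0.43 -0.43  0.72  0.    0.02]
tool shift to go [-24.3   0.1   1.8]
```

Request:
send_rows(targets=[[[-4, 0, 0, 0, 0, 0, 0.7], [-4, 0, 0, 0, 0, 0, 0.7], [-4, 0, 0, 0, 0, 0, 0.7], [-3, 0, 0, 0, 0, 0, 0.7], [-2, 0, 0, 0, 0, 0, 0.7], [-1, 0, 0, 0, 0, 0, 0.7]]])

```text
clock: 18.85
position: [570.6, -82.7, 9.9]
eef_rot: [0.083, 0.997, 0.001, -0.003]
contact_force: [-8.7, 3.0, 6.5]
opening: 59.7
```

Request:
send_rows(targets=[[[-1, 0, 0, 0, 0, 0, 0.7], [-1, 0, 0, 0, 0, 0, 0.7], [-1, 0, 0, 0, 0, 0, 0.7]]])

```text
clock: 19.1
position: [573.0, -83.1, 9.9]
eef_rot: [0.083, 0.997, 0.001, -0.003]
contact_force: [-9.4, 3.3, 6.7]
opening: 59.5
```

```bash
python3 -c "
from h import *
togo(-101,-102,8)"
```

```text
t 19.1 pos [573.  -83.1   9.9] heading 170.47 reader frame [-104.4 -102. ] open 59.5 F [-9.4  3.3  6.7] tilt 0.34 j [-0.14  0.46 -0.38  0.74  0.    0.02]
tool shift to go [-3.4 -0.   1.9]
```

Request:
send_rows(targets=[[[-1, 0, 0, 0, 0, 0, 0.7], [-1, 0, 0, 0, 0, 0, 0.7]]])

```text
clock: 19.27
position: [575.1, -83.4, 9.9]
eef_rot: [0.083, 0.997, 0.001, -0.003]
contact_force: [-9.4, 2.7, 6.5]
opening: 59.4
```

Request:
send_rows(targets=[[[-0.8, 0, 0, 0, 0, 0, 0.7], [-0.8, 0, 0, 0, 0, 0, 0.7]]])

```text
clock: 19.43
position: [576.7, -83.7, 9.9]
eef_rot: [0.083, 0.997, 0.001, -0.003]
contact_force: [-8.6, 3.3, 6.4]
opening: 59.8
```

Request:
send_rows(targets=[[[-0.8, 0, 0, 0, 0, 0, 0.7], [-0.8, 0, 0, 0, 0, 0, 0.7]]])

```text
clock: 19.6
position: [578.2, -83.9, 10.0]
eef_rot: [0.083, 0.997, 0.001, -0.003]
contact_force: [-8.8, 2.9, 6.7]
opening: 59.6
```

Request:
send_rows(targets=[[[-0.8, 0, 0, 0, 0, 0, 0.7], [-0.8, 0, 0, 0, 0, 0, 0.7]]])

```text
clock: 19.77
position: [579.8, -84.2, 9.9]
eef_rot: [0.083, 0.997, 0.001, -0.003]
contact_force: [-8.6, 3.0, 6.9]
opening: 59.8
```

Request:
send_rows(targets=[[[-0.8, 0, 0, 0, 0, 0, 0.7], [-0.8, 0, 0, 0, 0, 0, 0.7]]])

```text
clock: 19.93
position: [581.1, -84.4, 9.9]
eef_rot: [0.083, 0.997, 0.001, -0.003]
contact_force: [-12.8, 3.3, 10.9]
opening: 59.9
```

```bash
python3 -c "
from h import *
togo(-101,-102,8)
for n in('scene',): cv2.imwrite('pics/%s7.png'%n,snapshot(n)[:,:,::-1])
a=cv2.imread('pics/scene7.png')[210:310,240:370];cv2.imwrite('pics/sc7z.png',cv2.resize(a,None,fx=6,fy=6))"
```

```text
t 19.93 pos [581.1 -84.4   9.9] heading 170.47 reader frame [ -96.3 -102. ] open 59.9 F [-12.8   3.3  10.9] tilt 0.36 j [-0.14  0.47 -0.36  0.75  0.    0.02]
tool shift to go [ 4.7 -0.   1.9]
```

View pics/sc7z.png

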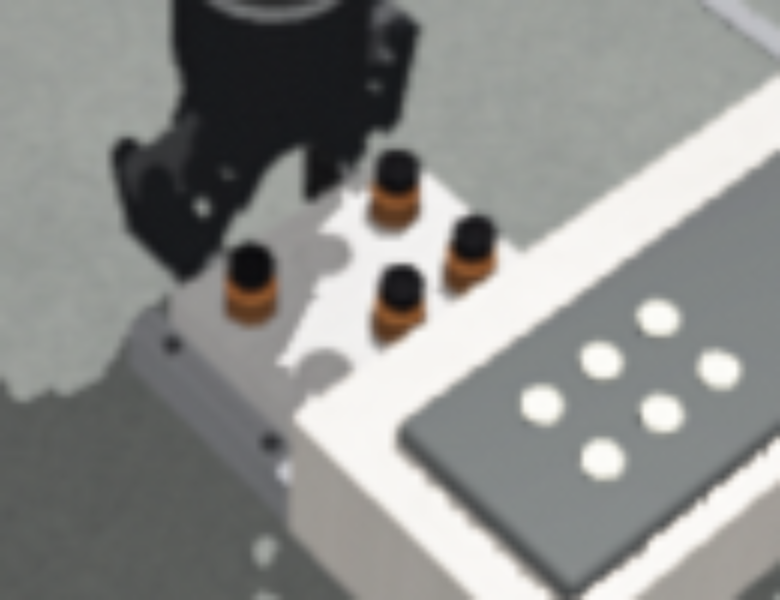

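Contact is beginning at 12.8 N. I press a bit more so it seats flat.

Request:
send_rows(targets=[[[-0.8, 0, 0, 0, 0, 0, 0.7], [-0.8, 0, 0, 0, 0, 0, 0.7]]])

```text
clock: 20.15
position: [581.1, -84.4, 9.9]
eef_rot: [0.083, 0.997, 0.001, -0.004]
contact_force: [-17.0, 4.6, 14.5]
opening: 59.8
```

Request:
send_rows(targets=[[[-0.6, 0, 0, 0, 0, 0, 0.7], [-0.6, 0, 0, 0, 0, 0, 0.7], [0, 0, 0, 0, 0, 0, 0.7]]])

```text
clock: 20.4
position: [581.0, -84.5, 9.5]
eef_rot: [0.083, 0.997, 0.001, -0.005]
contact_force: [-17.4, 4.5, 13.6]
opening: 59.6
```

```bash
python3 -c "
from h import *
st()"
```

```text
t 20.4 pos [581.  -84.5   9.5] heading 170.48 reader frame [ -96.3 -102. ] open 59.6 F [-17.4   4.5  13.6] tilt 0.64 j [-0.14  0.48 -0.35  0.75  0.    0.02]
```

The TCP has stopped firmly against the reader. I back off, lift, and swing aside to check with a clear view.

Request:
send_rows(targets=[[[3, 0, 0, 0, 0, 0, 0.7], [6, 0, 0, 0, 0, 0, 0.7], [10, 0, 0, 0, 0, 0, 0.7], [10, 0, 0, 0, 0, 0, 0.7], [10, 0, -10, 0, 0, 0, 0.7], [0, 0, -30, 0, 0, 0, 0.7], [0, 0, -35, 0, 0, 0, 0.7], [0, 0, -35, 0, 0, 0, 0.7], [0, 0, -35, 0, 0, 0, 0.7], [0, 0, -35, 0, 0, 0, 0.7], [0, 10, -20, 0, 0, 0, 0.7], [0, 25, 0, 0, 0, 0, 0.7]]])

```text
clock: 21.4
position: [558.2, -47.0, 216.6]
eef_rot: [0.085, 0.996, -0.001, 0.005]
contact_force: [1.9, 0.1, -0.5]
opening: 59.9
```

Request:
send_rows(targets=[[[0, 30, 0, 0, 0, 0, 0.7], [0, 30, 0, 0, 0, 0, 0.7], [0, 30, 0, 0, 0, 0, 0.7], [0, 30, 0, 0, 0, 0, 0.7], [0, 30, 0, 0, 0, 0, 0.7], [0, 30, 0, 0, 0, 0, 0.7], [0, 30, 0, 0, 0, 0, 0.7], [0, 30, 0, 0, 0, 0, 0.7], [0, 0, 0, 0, 0, 0, 0.7], [0, 0, 0, 0, 0, 0, 0.7]]])

```text
clock: 22.23
position: [594.8, 193.2, 210.3]
eef_rot: [0.082, 0.997, -0.0, 0.001]
contact_force: [-1.3, 0.6, 0.4]
opening: 59.9
```

```bash
python3 - <<'E'
from meas import *
st()
for n in('scene','top'): cv2.imwrite('pics/%s8.png'%n,snapshot(n)[:,:,::-1])
a=cv2.imread('pics/scene8.png')[210:310,240:370]
b=cv2.imread('pics/top8.png')[100:200,240:370]
cv2.imwrite('pics/z8.png',cv2.resize(np.hstack([a,b]),None,fx=3,fy=3,interpolation=cv2.INTER_CUBIC))
cv2.imwrite('pics/z8b.png',cv2.resize(b,None,fx=6,fy=6,interpolation=cv2.INTER_CUBIC))
E
```

```text
t 22.23 pos [594.8 193.2 210.3] heading 170.6 reader frame [-128.1  174.2] open 59.9 F [-1.3  0.6  0.4] tilt 0.06 j [ 0.31  0.37 -0.02  1.18 -0.    0.48]
```

View pics/z8.png

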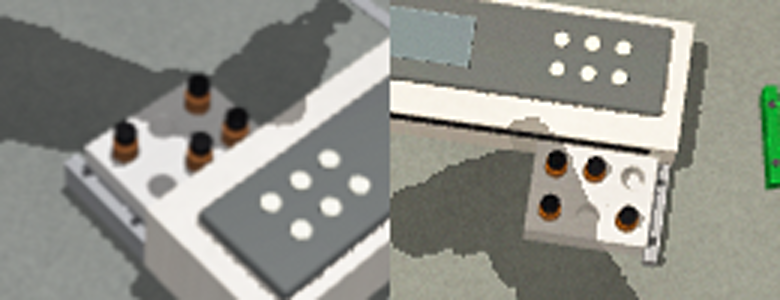

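View pics/z8b.png

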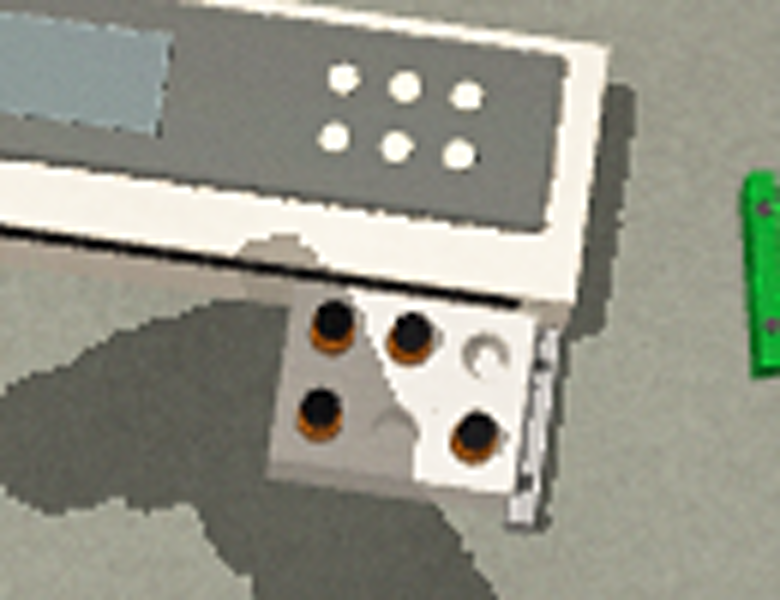

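The rack looks flush with the reader front, its top edge right under the window strip near (415,300). Its end runs along the bar at (525,400). I'll put numbers on the gaps.

```bash
python3 - <<'E'
from meas import *
z=lambda p:(np.array(p,float)+.5)/6-.5+[240,100]
f=lambda p,h:np.array([rf(q) for q in onplane('top',z(p),h)]).round(1)
print('rack right edge top',f([[535,318],[513,493]],45))
print('rack left edge top',f([[293,293],[269,470]],45))
print('bar top: inner edge ends, outer edge',f([[516,487],[507,524],[545,527],[563,330]],28))
im=cv2.imread('pics/top8.png')
# subpixel profile lines across rack end/bar
for v in (385,420,455,470):
    p=z([[460+i*3,v] for i in range(36)]);s=[im[int(round(y)),int(round(x))].mean() for x,y in p[::2]]
    print(v,np.round(s).astype(int).tolist())
b=im[140:195,310:350];cv2.imwrite('pics/z9.png',cv2.resize(b,None,fx=14,fy=10,interpolation=cv2.INTER_NEAREST))
E
```

```text
rack right edge top [[   2.7 -158.9]
 [ -85.8 -160. ]]
rack left edge top [[ -2.2 -39.6]
 [-92.  -41. ]]
bar top: inner edge ends, outer edge [[ -78.8 -162.1]
 [ -97.8 -160.2]
 [ -96.6 -178.9]
 [   3.6 -174.5]]
385 [236, 236, 236, 236, 236, 236, 235, 235, 236, 236, 237, 208, 107, 130, 196, 202, 78, 93]
420 [140, 12, 24, 23, 21, 16, 93, 247, 244, 242, 241, 113, 204, 197, 200, 107, 86, 94]
455 [62, 82, 74, 52, 59, 81, 158, 182, 246, 246, 146, 115, 201, 198, 165, 82, 96, 157]
470 [243, 246, 249, 248, 245, 244, 240, 240, 242, 244, 112, 195, 192, 202, 85, 87, 92, 154]
```

View pics/z9.png

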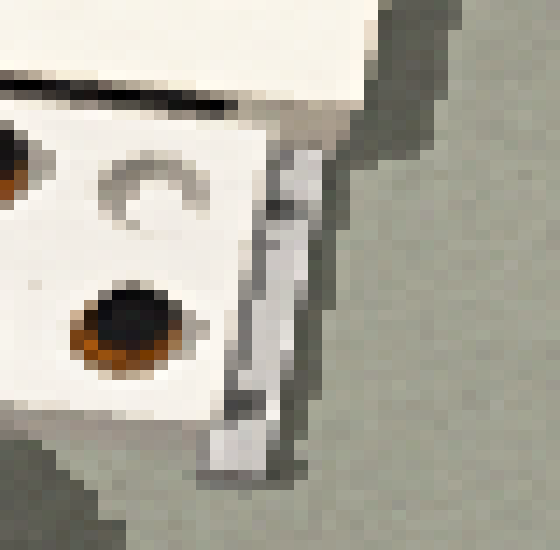

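Camera check in the reader frame:
- The rack centre is at y ≈ -100 and its end at about -159.5, with the bar face at -160.
- The front mean is about 0.

It looks home, but at this resolution I prefer a gentle confirming nudge against the bar with shut fingers.

Request:
send_rows(targets=[[[0, 0, 0, 0, 0, 7, 0], [0, 0, 0, 0, 0, 7, 0], [0, 0, 0, 0, 0, 7, 0], [0, 0, 0, 0, 0, 7, 0], [0, 0, 0, 0, 0, 7, 0], [0, 0, 0, 0, 0, 7, 0], [0, 0, 0, 0, 0, 7, 0], [0, 0, 0, 0, 0, 7, 0], [0, 0, 0, 0, 0, 7, 0], [0, 0, 0, 0, 0, 7, 0], [0, 0, 0, 0, 0, 7, 0], [0, 0, 0, 0, 0, 7, 0]]])

```text
clock: 23.33
position: [594.5, 190.0, 210.7]
eef_rot: [0.731, 0.682, 0.0, 0.0]
contact_force: [0.3, 0.2, -0.7]
opening: 0.1
```

Request:
send_rows(targets=[[[0, 0, 0, 0, 0, 6, 0], [0, 0, 0, 0, 0, 0, 0], [0, 0, 0, 0, 0, 0, 0]]])

```text
clock: 23.58
position: [594.5, 190.5, 210.6]
eef_rot: [0.763, 0.646, 0.0, 0.0]
contact_force: [-0.1, 0.8, 0.1]
opening: 0.2
```

```bash
python3 -c "
from h import *
turn(80.6)
togo(-58,5,10)"
```

```text
t 23.58 pos [594.5 190.5 210.6] heading 80.53 reader frame [-127.9  171.4] open 0.2 F [-0.1  0.8  0.1] tilt 0.04 j [ 0.31  0.37 -0.02  1.18 -0.    2.05]
rotvec to go deg [ 0.04  0.01 -0.07]
t 23.58 pos [594.5 190.5 210.6] heading 80.53 reader frame [-127.9  171.4] open 0.2 F [-0.1  0.8  0.1] tilt 0.04 j [ 0.31  0.37 -0.02  1.18 -0.    2.05]
tool shift to go [-166.3   70.   200.7]
```

Request:
send_rows(targets=[[[-20, 10, 0, 0, 0, 0, 0], [-24, 10, 0, 0, 0, 0, 0], [-25, 10, 0, 0, 0, 0, 0], [-25, 10, 0, 0, 0, 0, 0], [-25, 10, 0, 0, 0, 0, 0], [-25, 10, 0, 0, 0, 0, 0], [-22, 10, 0, 0, 0, 0, 0], [0, 0, 15, 0, 0, 0, 0], [0, 0, 30, 0, 0, 0, 0], [0, 0, 30, 0, 0, 0, 0], [0, 0, 30, 0, 0, 0, 0], [0, 0, 15, 0, 0, 0, 0]]])

```text
clock: 24.58
position: [633.6, 15.5, 86.8]
eef_rot: [0.763, 0.647, -0.002, -0.001]
contact_force: [-2.0, 1.3, -0.3]
opening: -0.1
```

```bash
python3 -c "
from h import *
togo(-58,5,10)"
```

```text
t 24.58 pos [633.6  15.5  86.8] heading 80.57 reader frame [-60.7   5.2] open -0.1 F [-2.   1.3 -0.3] tilt 0.22 j [ 0.02  0.47 -0.16  0.94 -0.    1.76]
tool shift to go [-0.1  3.  76.7]
```

Request:
send_rows(targets=[[[0, 0, 25, 0, 0, 0, 0], [0, 0, 25, 0, 0, 0, 0], [0, 0, 17, 0, 0, 0, 0], [0, 0, 8, 0, 0, 0, 0], [0, 0, 0, 0, 0, 0, 0]]])

```text
clock: 25.0
position: [634.1, 15.9, 13.4]
eef_rot: [0.763, 0.646, -0.001, -0.001]
contact_force: [-0.8, -1.0, 0.3]
opening: 0.2
```

```bash
python3 -c "
from h import *
togo(-58,-29,10)
for n in('scene',): cv2.imwrite('pics/%s9.png'%n,snapshot(n)[:,:,::-1])
a=cv2.imread('pics/scene9.png')[180:310,230:400];cv2.imwrite('pics/sc9z.png',cv2.resize(a,None,fx=4.5,fy=4.5))"
```

```text
t 25.0 pos [634.1  15.9  13.4] heading 80.52 reader frame [-60.3   5.6] open 0.2 F [-0.8 -1.   0.3] tilt 0.19 j [ 0.03  0.54 -0.24  0.8  -0.    1.76]
tool shift to go [-34.6   2.4   3.4]
```

View pics/sc9z.png

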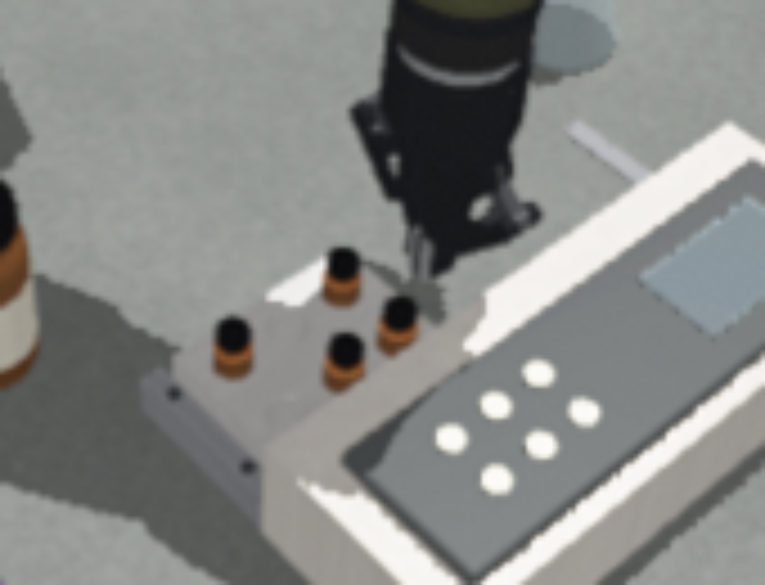

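The shut fingers stand at the rack's +y end (zoom (420,260)), and the outer knuckle is close to the reader. I shift slightly away from the reader, then nudge.

Request:
send_rows(targets=[[[0, -4, 0, 0, 0, 0, 0], [0, -3, 2, 0, 0, 0, 0], [-7, 0, 1, 0, 0, 0, 0], [-7, 0, 0, 0, 0, 0, 0], [-7, 0, 0, 0, 0, 0, 0], [-5, 0, 0, 0, 0, 0, 0], [-3, 0, 0, 0, 0, 0, 0]]])

```text
clock: 25.63
position: [624.3, -12.2, 12.6]
eef_rot: [0.764, 0.645, 0.0, 0.0]
contact_force: [-0.3, -0.3, -0.2]
opening: 0.3
```

Request:
send_rows(targets=[[[-1, 0, 0, 0, 0, 0, 0], [-1, 0, 0, 0, 0, 0, 0]]])

```text
clock: 25.8
position: [624.0, -13.3, 12.4]
eef_rot: [0.764, 0.646, 0.0, 0.0]
contact_force: [-0.0, 0.0, 0.7]
opening: -0.0
```

```bash
python3 -c "
from h import *
togo(-66,-29,10)"
```

```text
t 25.8 pos [624.  -13.3  12.4] heading 80.43 reader frame [-65.5 -24.9] open -0.0 F [-0.   0.   0.7] tilt 0.03 j [-0.02  0.52 -0.27  0.78  0.    1.72]
tool shift to go [-4.1 -0.4  2.4]
```

Request:
send_rows(targets=[[[-1, 0, 0, 0, 0, 0, 0], [-1, 0, 0, 0, 0, 0, 0]]])

```text
clock: 25.97
position: [623.6, -14.9, 12.3]
eef_rot: [0.763, 0.646, 0.0, 0.0]
contact_force: [1.2, 0.4, -0.3]
opening: -0.0
```

Request:
send_rows(targets=[[[-0.8, 0, 0, 0, 0, 0, 0], [-0.8, 0, 0, 0, 0, 0, 0]]])

```text
clock: 26.13
position: [623.3, -16.4, 12.3]
eef_rot: [0.763, 0.646, 0.0, 0.0]
contact_force: [0.9, 0.8, 0.4]
opening: -0.1
```

Request:
send_rows(targets=[[[-0.8, 0, 0, 0, 0, 0, 0], [-0.8, 0, 0, 0, 0, 0, 0]]])

```text
clock: 26.3
position: [623.1, -17.8, 12.4]
eef_rot: [0.763, 0.646, 0.0, 0.0]
contact_force: [0.5, 3.6, 0.0]
opening: -0.0
```

```bash
python3 -c "
from h import *
togo(-66,-29,10)"
```

```text
t 26.3 pos [623.1 -17.8  12.4] heading 80.47 reader frame [-65.6 -29.4] open -0.0 F [0.5 3.6 0. ] tilt 0.03 j [-0.03  0.52 -0.27  0.78  0.    1.71]
tool shift to go [ 0.4 -0.4  2.4]
```

Contact is at y = -29.4, the same place as the firm bar contact before (-29.6). A slight further press confirms.

Request:
send_rows(targets=[[[-0.8, 0, 0, 0, 0, 0, 0], [-0.8, 0, 0, 0, 0, 0, 0], [0, 0, 0, 0, 0, 0, 0]]])

```text
clock: 26.55
position: [622.8, -18.0, 12.4]
eef_rot: [0.763, 0.646, 0.001, -0.001]
contact_force: [-1.0, 7.5, 0.2]
opening: 0.4
```

```bash
python3 -c "
from h import *
st()"
```

```text
t 26.55 pos [622.8 -18.   12.4] heading 80.51 reader frame [-66.  -29.6] open 0.4 F [-1.   7.5  0.2] tilt 0.19 j [-0.03  0.52 -0.27  0.78  0.    1.71]
```

It is blocked at -29.6, identical to before, so the rack is at the bar. I retreat and take a final look.

Request:
send_rows(targets=[[[3, 0, 0, 0, 0, 0, 0], [6, 0, 0, 0, 0, 0, 0], [10, 0, 0, 0, 0, 0, 0], [12, 0, 0, 0, 0, 0, 0], [5, 0, -15, 0, 0, 0, 0], [0, 0, -30, 0, 0, 0, 0], [0, 0, -35, 0, 0, 0, 0], [0, 0, -35, 0, 0, 0, 0], [0, 0, -35, 0, 0, 0, 0], [0, 0, -35, 0, 0, 0, 0], [10, 0, -15, 0, 0, 0, 0], [20, -5, 0, 0, 0, 0, 0]]])

```text
clock: 27.55
position: [632.1, 46.0, 218.0]
eef_rot: [0.764, 0.645, 0.003, 0.003]
contact_force: [0.7, 0.4, 0.0]
opening: 0.1
```

Request:
send_rows(targets=[[[30, -8, 0, 0, 0, 0, 0], [30, -8, 0, 0, 0, 0, 0], [30, -8, 0, 0, 0, 0, 0], [30, -8, 0, 0, 0, 0, 0], [30, -8, 0, 0, 0, 0, 0], [30, -8, 0, 0, 0, 0, 0], [20, 0, 0, 0, 0, 0, 0], [0, 0, 0, 0, 0, 0, 0], [0, 0, 0, 0, 0, 0, 0], [0, 0, 0, 0, 0, 0, 0]]])

```text
clock: 28.38
position: [614.3, 251.7, 212.2]
eef_rot: [0.763, 0.646, -0.0, 0.0]
contact_force: [-0.3, 0.2, 0.6]
opening: -0.2
```

```bash
python3 - <<'E'
from meas import *
st()
for n in('scene','top'): cv2.imwrite('pics/%sA.png'%n,snapshot(n)[:,:,::-1])
a=cv2.imread('pics/sceneA.png')[210:310,240:370]
b=cv2.imread('pics/topA.png')[100:200,240:370]
cv2.imwrite('pics/zA.png',cv2.resize(np.hstack([a,b]),None,fx=3,fy=3,interpolation=cv2.INTER_CUBIC))
E
```

```text
t 28.38 pos [614.3 251.7 212.2] heading 80.49 reader frame [-118.4  235. ] open -0.2 F [-0.3  0.2  0.6] tilt 0.05 j [ 0.39  0.44  0.1   1.22 -0.    2.13]
```

View pics/zA.png

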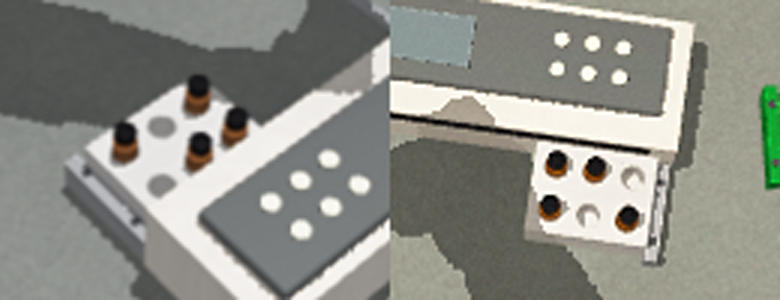

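View pics/topA.png

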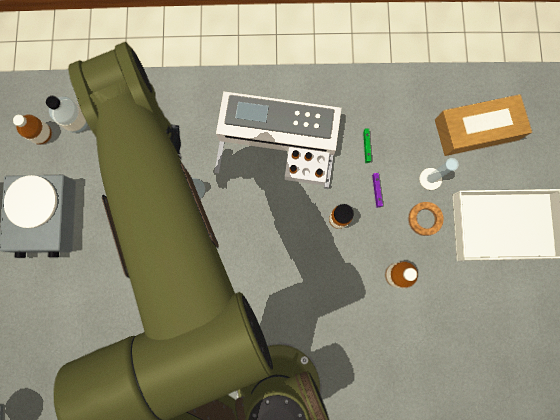

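The rack is unshadowed at top view (307,164). I'll take a last numeric check of its edges.

```bash
python3 - <<'E'
from meas import *
im=cv2.imread('pics/topA.png')
m=(im.min(2)>200)
# left edge: rows 153..174 ; back edge: columns 290..320
def fit(px):
    P=np.array([rf(q) for q in onplane('top',px,45)]);return P
L=[];Rr=[]
for y in range(153,174):
    xs=[x for x in range(280,328) if m[y,x]];L.append([xs[0]-.5,y])
B=[]
for x in range(291,322):
    ys=[y for y in range(165,190) if m[y,x]];B.append([x,ys[-1]+.5])
PL,PB=fit(L),fit(B)
print('left edge y',np.median(PL[:,1]).round(1),'slope',np.polyfit(PL[:,0],PL[:,1],1)[0].round(3))
print('back edge x',np.median(PB[:,0]).round(1),'slope',np.polyfit(PB[:,1],PB[:,0],1)[0].round(3))
E
```

```text
left edge y -43.3 slope 0.715
back edge x -86.6 slope 0.002
```

```bash
python3 -c "
from workcell import *
print(job_done())"
```

```text
the job is handed in; nothing more can be done
None
```

I pushed the rack into the corner between the reader and the steel stop bar and handed the job in at about 28 s; no verdict was reported. I pushed it forward with spread fingers to square it up, sideways to the bar, then forward to the reader. A last gentle nudge with the fingers shut confirmed it was still at the bar.

**Last checks**
- **Reader contact:** the fingers stopped dead against the reader at about 18 N.
- **Bar contact:** the final nudge was blocked at the same spot as the first firm bar contact (-29.6 mm both times).
- **Parallel to the reader:** the rack's back edge is parallel to my measured reader front to about 0.002 rad.
- **Vials and bystanders:** in the last picture all four vials are seated and the bystanders in view look unmoved. I checked them by eye only, and the arm hid the flask, beaker and spatula in the last top picture.

**Checks that disagreed**
- **Reader position:** the rack went 3 to 5 mm farther forward than my first estimate of the reader's front. The firm contact suggests that estimate was off, but I did not re-measure the reader.
- **Left-edge fit:** the last fit of the rack's left edge was unusable (a slope of 0.7, probably because of vials and shadow). The sideways position therefore rests on the bar contact and the earlier edge readings.

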